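# Load the assembly nests with the four arm parts

## Task

Get this bench ready for screwing: put each of the four black moulded arm parts (long link, short link, elbow and round cap) into its own nest, the one whose white rails outline its shape and size, seated flat on the plate between the rails, and let go. Leave the dish of screws and the little bottle where they stand, and do not knock the bottle over.

Things in the scene. Friction and masses are not known exactly. Their poses are not given: they have to be found in the camera images.
- long_link: Black moulded plastic arm link, loose: a straight bar with half-round ends, 104 mm long (x), 30 mm wide (y), 28 mm high, flat parallel sides, a brass insert at each end. About 55 g. Origin: centre of its underside; z up. It is the same after a half turn about z.
- short_link: Black moulded plastic arm link, loose: the same as the long one but 68 mm long (x); 30 mm wide (y), 28 mm high. About 36 g. Origin: centre of its underside; z up. It is the same after a half turn about z.
- elbow: Black moulded L-shaped elbow, loose, 80 (x) by 64 (y) mm, 28 mm high, legs 28 mm wide, about 48 g. Long leg: the full 80 mm along x, at y 4 to 32 mm. Short leg: at x -40 to -12 mm, down to y = -32 mm. Origin: underside, centre of the 80 by 64 rectangle, just beside the inner corner; z up. Good grip: across the long leg at x = 10, y = 18 mm.
- cap: Black moulded plastic round joint cap, loose: a plain disc 52 mm in diameter, 28 mm high, with a grey ring in the middle of its top. About 50 g. Origin: centre of its underside; z up. Its turn about z does not matter.
- long_nest: Fixed nest: brown plate 147 by 73 mm (x, y), 10 mm thick, flat on the bench, with white rails outlining the long link. The part sits on the plate. The rails rise 8 mm above it, 5 mm clear of the part all round at their foot, flaring to 11.7 mm at the top. Origin: centre of the plate's underside; z up; x is the pocket's long axis. Either way round fits.
- short_nest: Fixed nest: brown plate 111 by 73 mm (x, y), 10 mm thick, flat on the bench, with white rails outlining the short link. The part sits on the plate. The rails rise 8 mm above it, 5 mm clear of the part all round at their foot, flaring to 11.7 mm at the top. Origin: centre of the plate's underside; z up; x is the pocket's long axis. Either way round fits.
- elbow_nest: Fixed nest: brown plate 123 by 107 mm (x, y), 10 mm thick, flat on the bench, with white rails outlining the L-shaped elbow. The part sits on the plate. The rails rise 8 mm above it, 5 mm clear of the part all round at their foot, flaring to 11.7 mm at the top. Origin: centre of the plate's underside; z up; a seated elbow has its origin and axes in line with these (one way only).
- cap_nest: Fixed nest: brown plate 95 by 95 mm (x, y), 10 mm thick, flat on the bench, with white rails outlining the round cap (an eight-sided ring). The part sits on the plate. The rails rise 8 mm above it, 5 mm clear of the part all round at their foot, flaring to 11.7 mm at the top. Origin: centre of the plate's underside; z up; the cap's turn does not matter.
- screw_dish: Small open steel dish of screws, loose, 60 mm across the rim, 20 mm high, 120 g, standing among the work. Origin: centre of its underside. To be left alone.
- glue_bottle: Small white plastic bottle, loose, standing upright among the work, 38 mm in diameter, 85 mm tall, 90 g. Origin: centre of its underside; z up along the bottle. To be left alone, standing.
Mind the look-alikes: they are no part of the job. Leave any orange or yellow look-alike of the elbow alone.

How it is judged:
By the outcome, as a careful person would: the job done as asked, in the order asked, and still so for the second after the job is handed in, with the robot touching nothing.
It also fails if it takes over 102 s, if anything falls off the work surface, if the arm or the gripper's body presses on something with over 40 N, if the wrist force passes 120 N, or if a joint passes its speed limit or range.

## Robot

A 7-joint arm with a two-finger parallel gripper is mounted at the origin on the work surface. World frame = base frame: x ahead of the robot, y to its left, z up, the work surface at z = 0. Lengths are in mm, angles in rad, forces in N, time in s.
With the tool pointing down it reaches from about 425 to 875 mm from the base axis. Payload 8.4 kg.
Tool frame: the origin (TCP) lies on the centre line of the jaws, within the pads' length; the fingertips stand env.tips_ahead ahead of it and the grasp point (between the pads) lies 2 mm behind it (env.tips_ahead is the distance from the TCP to the fingertips, in mm); z points along the fingers, y is the line along which they close (so a half turn about z gives the same grasp; the last joint's range is limited). The gripper opens to 87 mm and grips with 3 to 60 N. Pads are 19 mm wide; open, the fingers measure 117 mm over their backs; the gripper's body (75 mm by 190 mm) begins 51 mm behind the grasp point.
Start: joints at [1.244, 0.333, 0.04, 1.465, -0.013, 1.343, -0.059], TCP at [146.772, -633.184, 239.546] pointing down, gripper open.
Joint ranges: [-2.58, 2.58], [-0.38, 2.09], [-1.3, 1.39], [0.25, 2.4], [-1.5, 4.64], [0.08, 2.09], [-2.65, 2.65]. Speed limits (rad/s): [2.22, 2.22, 2.79, 2.79, 3.14, 3.14, 3.14].

## Interface

Orientations are given as a unit quaternion [x, y, z, w].
In Python, from plant import monitor, viewer, job, env gives the robot as it stands.
- The arm moves only by the tool arm_command, never from a script. Its argument "rows" is a list of rows, each a list of 3 entries, a list of its own where there are three numbers: the opening, from 0 (shut) to 1 (fully open), then the shift along the tool's x, y, z in mm, then the turn, a rotation vector about the tool's x, y, z in rad. A call has 1 to 12 rows; each row is the pose to reach, as a shift and turn from the pose commanded when the call began, along the tool's axes at that moment; what a row does not reach only later rows make up. A row lasts 1/10 s, in which the tool goes at most 50 mm and 8.59 degrees, less where a joint would pass 70% of its speed; a pose out of reach is approached as far as the arm can. A call with a gripper value outside its range is refused whole. The fingers move at their own pace and stop on an object; "squeeze" is the grip in N (left out, the last holds). Time passes only in rows, so rows that repeat a pose let the fingers close. It gives the time, the measured TCP pose, the force, the opening and the grip force at its end, in the units of the state.
- monitor.get_obs(): the state, without advancing time (a new reading comes with each control period).
- viewer.camera(name): name is "scene" or "top" or "wrist"; returns a dict with "frame" (400x640x3 uint8, red, green, blue), "range_z" (400x640 float32, mm along the optical axis (not along the pixel's ray), 0 where there is no reading), "vertical_fov" (degrees; the focal length in pixels is half the picture's height over the tangent of half this angle, whatever the lens; pixels are square), "cx", "cy" (the principal point, pixels), "extrinsics" (4x4, takes a point from world to camera coordinates). Camera axes: x right, y down, z forward; pixel columns grow to the right and rows downward; lengths in mm; the calibration is good to about 2 mm. A picture is of the moment at which its call begins.
- job.close_job(): hands the job in; it is judged then, once.
The state is a dict: "time_s": time; "joint_positions": joint angles; "qvel": joint speeds; "joint_efforts": joint torques, N m; "ee_pos": TCP position; "tool_rot": TCP orientation; "wrist_force": force on the tool from outside, world axes, zero at the start; "torque": the same for the moment, N m; "opening": finger opening in mm; "grasp_force": force on a finger pad.
Only numpy, scipy, OpenCV 4.12 (cv2) and the standard library are available. Lean on these libraries where they do the work, as an engineer would, in place of code of your own. Each camera call takes 0.05 s, during which the arm holds its last target. There are 200 camera calls.

## Working session

There is one attempt and no reset: what is moved stays moved. The work goes in short steps, Python scripts to look and compute and a tool call to move; the robot and the scene stay as the last step left them, time stands still between calls to the robot, and variables do not carry over. Pictures are saved under pics/ and viewed, at most 14 in all, crops included, and the job is handed in when it is done.

Besides the shell and the picture viewer there is one more tool, called as name(argument=value, ...), one argument or row to a line, values as JSON. arm_command: Moves the arm, as the interface text tells. Its arguments: {"type":"object","properties":{"rows":{"type":"array","items":{"type":"array"}},"squeeze":{"type":"number"}},"required":["rows"]}

```bash
ls; mkdir -p pics; cat > h.py <<'E'
import numpy as np, cv2
from plant import monitor, viewer, job, env
def cam(n):
    c=viewer.camera(n); c['f']=200/np.tan(np.radians(c['vertical_fov'])/2); return c
def save(c,p): cv2.imwrite('pics/'+p,c['frame'][:,:,::-1])
def ray(c,u,v,z):
    E=np.array(c['extrinsics']);R=E[:3,:3];o=-R.T@E[:3,3]
    d=R.T@np.array([(u-c['cx'])/c['f'],(v-c['cy'])/c['f'],1]);return o+d*(z-o[2])/d[2]
def cloud(c):
    E=np.array(c['extrinsics']);v,u=np.mgrid[0:400,0:640];Z=c['range_z']
    P=np.stack([(u-c['cx'])/c['f']*Z,(v-c['cy'])/c['f']*Z,Z],-1)
    return (P-E[:3,3])@E[:3,:3]
E
python3 - <<'E'
from h import *
o=monitor.get_obs();print(o,env.tips_ahead)
for n in('top','scene','wrist'):
    c=cam(n);save(c,n+'0.png');np.savez(n+'0.npz',**c);print(n,c['f'],c['cx'],c['cy'],np.round(c['extrinsics'],3).tolist())
E
```

```text
pics
{'time_s': 0.0, 'joint_positions': array([ 1.24378535,  0.33393656,  0.03987091,  1.46627435, -0.01338312,
        1.34328285, -0.0585053 ]), 'qvel': array([-1.12371832e-03,  2.31373921e-03, -4.43861008e-05,  9.25962587e-05,
       -4.99149893e-04,  1.80720147e-04,  6.86061939e-04]), 'joint_efforts': array([ 9.76561296e-06, -6.56353426e+01,  1.33551724e+00, -4.03802133e+01,
       -5.96911786e-02,  4.47392708e-02,  1.21392864e-04]), 'ee_pos': array([ 146.66975419, -632.78598996,  238.6411223 ]), 'tool_rot': array([ 9.93520358e-01,  1.13651348e-01, -1.55968293e-04, -8.02679035e-04]), 'wrist_force': array([-0.3930436 ,  0.21800264,  0.06096993]), 'torque': array([0.00770423, 0.03065075, 0.03662166]), 'grasp_force': 0.0, 'opening': 87.52605967896234} 17.0
top 377.52469204887643 314.98704622392626 200.1468528282006 [[0.004, -1.0, 0.027, -19.281], [-0.992, -0.008, -0.125, 514.383], [0.125, -0.026, -0.992, 964.768], [0.0, 0.0, 0.0, 1.0]]
scene 479.8090212252065 317.28410503657557 201.85260744865653 [[0.224, 0.974, -0.013, -125.954], [0.839, -0.2, -0.505, -441.182], [-0.495, 0.102, -0.863, 1577.737], [0.0, 0.0, 0.0, 1.0]]
wrist 340.5816257256404 319.77233625297976 197.694991198328 [[0.226, -0.974, -0.002, -649.208], [-0.94, -0.219, 0.263, -33.162], [-0.257, -0.058, -0.965, 390.977], [0.0, 0.0, 0.0, 1.0]]
```

View pics/top0.png

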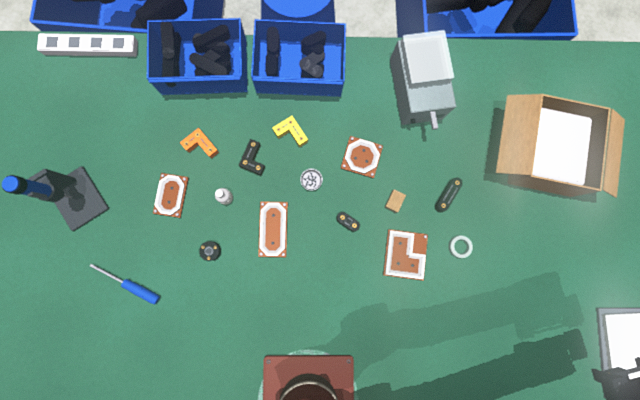

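View pics/scene0.png

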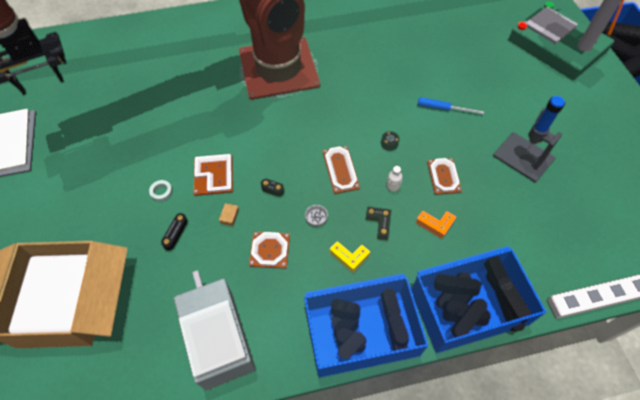

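Top view: the long nest is at (273,229), short nest (171,195), cap nest (362,157) and elbow nest (406,254). The long link is at (449,195), short link (348,221), elbow (252,157), cap (209,250), bottle (223,196) and dish (311,180). The scene view shows the same layout from the opposite side.

```bash
cat > m.py <<'E'
from h import *
def meas(c,seed,kind,zlo,zhi,r=100):
    """world points of a blob around world seed, by colour and height"""
    P=cloud(c);hsv=cv2.cvtColor(c['frame'],cv2.COLOR_RGB2HSV);H,S,V=[hsv[...,i].astype(int) for i in range(3)]
    green=(H>60)&(H<100)&(S>70)
    m=~green&(P[...,2]>zlo)&(P[...,2]<zhi)&(np.hypot(P[...,0]-seed[0],P[...,1]-seed[1])<r)
    n,l=cv2.connectedComponents(m.astype(np.uint8))
    best=max(range(1,n),key=lambda i:(l==i).sum())
    k=l==best;p=P[k];rc=cv2.minAreaRect(p[:,:2].astype(np.float32))
    return p,rc,k
E
python3 - <<'E'
from m import *
T=dict(np.load('top0.npz'));S=dict(np.load('scene0.npz'))
it={'long_nest':(273,229,7,60,85),'short_nest':(171,195,7,60,60),'cap_nest':(362,157,7,60,60),'elbow_nest':(406,254,7,60,75),
'long':(449,195,18,60,60),'short':(348,221,18,60,45),'elbow':(252,157,18,60,50),'cap':(209,250,18,60,38),'bottle':(223,196,18,120,28),'dish':(311,180,10,60,42)}
for n,(u,v,a,b,r) in it.items():
  s=ray(T,u,v,20)
  for nm,c in(('T',T),('S',S)):
    try:
      p,rc,k=meas(c,s,n,a,b,r)
      vs,us=np.nonzero(k)
      print(n,nm,len(p),'c',np.round(rc[0],1),'sz',np.round(rc[1],1),'ang',round(rc[2],1),'mean',np.round(p.mean(0),1),'z',np.round(np.percentile(p[:,2],[10,50,90]),1),'px',us.mean().round(1),vs.mean().round(1))
    except Exception as e: print(n,nm,e)
W=np.load('top0.npz')['frame']
cv2.imwrite('pics/c1.png',cv2.resize(W[120:290,140:480,::-1],None,fx=2.3,fy=2.3,interpolation=cv2.INTER_CUBIC))
E
```

```text
long_nest T 1427 c [438.7  97.4] sz [ 73.3 147.2] ang 89.3 mean [438.1  97.3  12. ] z [ 8.  11.  17.6] px 272.1 229.3
long_nest S 1062 c [440.8  95.8] sz [ 73.8 151.4] ang 89.5 mean [443.9  95.4  12.8] z [ 8.5 12.  18.4] px 340.8 168.8
short_nest T 1001 c [528.6 373.1] sz [ 74.1 111.5] ang 80.7 mean [527.6 371.8  12. ] z [ 7.9 11.  17.6] px 169.7 195.1
short_nest S 796 c [530.5 371.3] sz [ 75.1 112.1] ang 81.5 mean [531.7 369.6  12.9] z [ 8.3 12.3 18.3] px 443.7 175.0
cap_nest T 1087 c [ 639.  -142.9] sz [95.  96.2] ang 73.8 mean [ 637.4 -142.7   12.2] z [ 8.2 11.1 17.8] px 361.1 157.0
cap_nest S 1156 c [ 641.  -144.6] sz [95.7 97.1] ang 73.8 mean [ 642.  -144.7   12.9] z [ 8.5 12.1 18.5] px 269.4 248.7
elbow_nest T 1754 c [ 372.7 -257.6] sz [108.1 123.4] ang 82.4 mean [ 372.9 -256.9   12.4] z [ 8.3 11.3 18.2] px 404.9 254.6
elbow_nest S 1329 c [ 375.3 -259.3] sz [108.2 125.2] ang 83.0 mean [ 376.9 -258.6   12.8] z [ 8.3 11.9 18.5] px 213.2 173.8
long T 414 c [ 534.6 -376.4] sz [ 30.6 102.7] ang 57.1 mean [ 533.5 -375.4   27.6] z [25.  27.6 30.2] px 448.7 194.4
long S 402 c [ 538.8 -
[... 506 characters left out ...]
 27.6] z [24.3 27.8 30.7] px 380.5 219.3
cap T 299 c [381.6 258.4] sz [48.9 47. ] ang 2.6 mean [381.2 258.2  26.9] z [24.5 27.  29.3] px 208.9 250.6
cap S 168 c [385.5 255. ] sz [45.5 45.8] ang 30.1 mean [386.2 256.3  27.8] z [24.8 27.9 30.8] px 389.8 138.9
bottle T 204 c [522.9 224.3] sz [34.3 37.2] ang 56.6 mean [520.5 221.   59.2] z [36.2 58.4 83.9] px 222.5 195.8
bottle S 251 c [531.  222.2] sz [38.4 30.2] ang 61.4 mean [533.2 220.8  53.7] z [26.  54.7 84.1] px 394.7 177.7
dish T 107 c [572.5  -4.2] sz [58.4 56.7] ang 0.4 mean [576.5  -3.8  17. ] z [12.4 17.6 20.7] px 310.3 178.1
dish S 124 c [574.3  -5.4] sz [56.8 60. ] ang 62.1 mean [569.7  -4.1  17. ] z [11.7 17.3 21.5] px 316.4 212.9
```

View pics/c1.png

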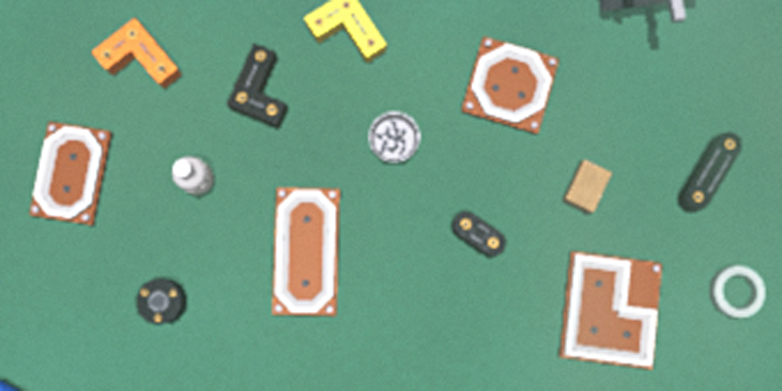

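The crop shows the elbow's corner at lower left with its long leg pointing up, so its yaw is about -21°. The elbow nest's missing corner is at upper right, so its yaw is about -7°. The two views agree on heights: parts about 28 mm, plates about 10 mm, and 18 mm at the rail tops. Next I'll work out the first move.

```bash
cat > g.py <<'E'
from h import *
from scipy.spatial.transform import Rotation as Rn
def state():
    o=monitor.get_obs();R=Rn.from_quat(o['tool_rot']);x=R.as_matrix()[:,0]
    return o,np.array(o['ee_pos']),R,np.degrees(np.arctan2(x[1],x[0]))
def go(x,y,z,yaw=None,sym=180):
    """tool-frame shift and turn from here to a world pose, tool down"""
    o,p,R,y0=state()
    yaw=y0 if yaw is None else yaw
    if sym:
        az=np.degrees(np.arctan2(y,x))+90
        yaw=min([yaw+k*sym for k in range(-3,4)],key=lambda a:abs(a-az) if abs(a-az)>100 else abs(a-y0)/1e3)
    a=np.radians(yaw);T=Rn.from_matrix(np.array([[np.cos(a),np.sin(a),0],[np.sin(a),-np.cos(a),0],[0,0,-1]]))
    print('to',(x,y,z,round(yaw,1)),'shift',np.round(R.inv().apply(np.array([x,y,z])-p),1),'turn',np.round((R.inv()*T).as_rotvec(),3),'| at',p.round(1),round(y0,1),'t',round(o['time_s'],2),'F',np.round(o['wrist_force'],1),'op',round(o['opening'],1),'g',round(o['grasp_force'],1))
E
python3 - <<'E'
from g import *
go(537,-377,240,-33)
W=dict(np.load('wrist0.npz'));E=W['extrinsics'];print('cam at',(-E[:3,:3].T@E[:3,3]).round(0))
q=E[:3,:3]@np.array([146.7,-633,28])+E[:3,3];print('tcp px',W['cx']+W['f']*q[0]/q[2],W['cy']+W['f']*q[1]/q[2])
E
```

```text
to (537, -377, 240, -33) shift [ 438.  -161.1   -1. ] turn [-0.001  0.001  0.804] | at [ 146.7 -632.9  238.9] 13.1 t 0.15 F [-0.1  0.6  0.9] op 87.0 g 0.0
cam at [ 216. -617.  385.]
tcp px 320.2590792084086 174.1026938699736
```

arm_command(
  rows=[
    [1, [438, -161, 0], [0, 0, 0.804]],
    [1, [438, -161, 0], [0, 0, 0.804]],
    [1, [438, -161, 0], [0, 0, 0.804]],
    [1, [438, -161, 0], [0, 0, 0.804]],
    [1, [438, -161, 0], [0, 0, 0.804]],
    [1, [438, -161, 0], [0, 0, 0.804]],
    [1, [438, -161, 0], [0, 0, 0.804]],
    [1, [438, -161, 0], [0, 0, 0.804]],
    [1, [438, -161, 0], [0, 0, 0.804]],
    [1, [438, -161, 0], [0, 0, 0.804]],
    [1, [438, -161, 0], [0, 0, 0.804]],
    [1, [438, -161, 0], [0, 0, 0.804]],
  ],
  squeeze=15,
)

```text
time_s: 1.35
ee_pos: [537.2, -377.0, 239.0]
tool_rot: [0.959, -0.284, -0.001, -0.0]
wrist_force: [0.3, -0.4, -0.2]
opening: 87.2
grasp_force: 0.0
```

```bash
cat >> m.py <<'E'
from g import *
def wrist(seed,zlo,zhi,r,name=None):
    c=cam('wrist')
    if name: save(c,name)
    p,rc,k=meas(c,seed,'',zlo,zhi,r);vs,us=np.nonzero(k)
    print('n',len(p),'c',np.round(rc[0],1),'sz',np.round(rc[1],1),'ang',round(rc[2],1),'z',np.round(np.percentile(p[:,2],[10,50,90]),1),'px',us.min(),us.max(),vs.min(),vs.max())
    return rc
E
python3 - <<'E'
from m import *
wrist((537,-377),18,60,70,'w1.png')
go(537,-377,15,-33)
E
```

```text
n 2478 c [ 535.5 -378. ] sz [ 29.7 103.4] ang 56.6 z [27.9 29.  29.9] px 307 335 125 221
to (537, -377, 15, -33) shift [ 2.000e-01 -1.600e+00  2.242e+02] turn [ 0.001  0.001 -0.001] | at [ 536.2 -378.2  239.2] -33.1 t 1.4 F [ 0.3 -0.5 -0.4] op 86.9 g 0.0
```

View pics/w1.png

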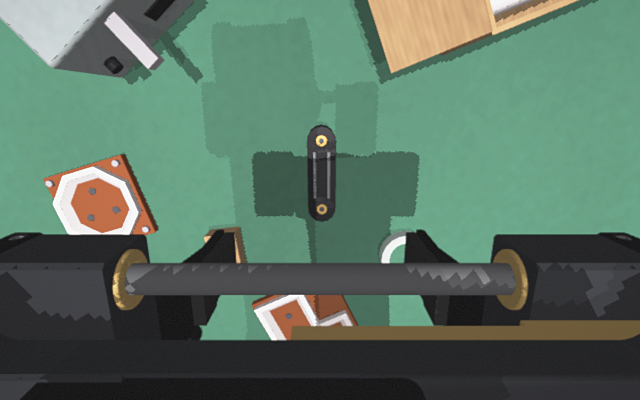

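The wrist view shows the long link upright at (321,173), centred between the jaws. Rail tops stand 8 mm above the plate, so I'll grip with the tips about 10.5 mm above the part's underside.

arm_command(
  rows=[
    [1, [-0.6, 1, 50], [0, 0, 0.005]],
    [1, [-0.6, 1, 100], [0, 0, 0.005]],
    [1, [-0.6, 1, 150], [0, 0, 0.005]],
    [1, [-0.6, 1, 190], [0, 0, 0.005]],
    [1, [-0.6, 1, 211.5], [0, 0, 0.005]],
    [1, [-0.6, 1, 211.5], [0, 0, 0.005]],
    [0.2, [-0.6, 1, 211.5], [0, 0, 0.005]],
    [0.2, [-0.6, 1, 211.5], [0, 0, 0.005]],
    [0.2, [-0.6, 1, 211.5], [0, 0, 0.005]],
    [0.2, [-0.6, 1, 211.5], [0, 0, 0.005]],
    [0.2, [-0.6, 1, 211.5], [0, 0, 0.005]],
    [0.2, [-0.6, 1, 211.5], [0, 0, 0.005]],
  ],
  squeeze=20,
)

```text
time_s: 2.6
ee_pos: [536.2, -378.0, 28.4]
tool_rot: [0.958, -0.286, 0.0, 0.0]
wrist_force: [0.2, 0.6, -0.7]
opening: 47.0
grasp_force: 0.0
```

```bash
python3 - <<'E'
from m import *
go(439.8,96.6,140,-0.6)
E
```

```text
to (439.8, 96.6, 140, 179.4) shift [-341.1 -343.8 -111.7] turn [-1.000e-03 -0.000e+00  2.571e+00] | at [ 536.2 -378.    28.4] -33.3 t 2.6 F [ 0.2  0.6 -0.7] op 47.0 g 0.0
```

arm_command(
  rows=[
    [0, [0, 0, 0], [0, 0, 0]],
    [0, [0, 0, 0], [0, 0, 0]],
    [0, [0, 0, 0], [0, 0, 0]],
    [0, [0, 0, 0], [0, 0, 0]],
    [0, [0, 0, -40], [0, 0, 0]],
    [0, [0, 0, -90], [0, 0, 0]],
    [0, [0, 0, -130], [0, 0, 0]],
  ],
)

```text
time_s: 3.3
ee_pos: [536.3, -378.1, 160.5]
tool_rot: [0.958, -0.287, 0.001, 0.0]
wrist_force: [1.2, -0.5, 0.1]
opening: 29.8
grasp_force: 19.9
```

```bash
sed -i 's/>100 else/>140 else/' g.py; python3 - <<'E'
from m import *
go(410,96.6,220,-0.6)
go(425,60,220,-0.6)
E
```

```text
to (410, 96.6, 220, -0.6) shift [-366.1 -327.4  -59.9] turn [ 0.    -0.001 -0.571] | at [ 536.3 -378.1  160.5] -33.3 t 3.3 F [ 1.2 -0.5  0.1] op 29.8 g 19.9
to (425, 60, 220, -0.6) shift [-333.4 -305.   -59.8] turn [ 0.    -0.001 -0.571] | at [ 536.3 -378.1  160.5] -33.3 t 3.3 F [ 1.2 -0.5  0.1] op 29.8 g 19.9
```

arm_command(
  rows=[
    [0, [-349, -338, -60], [0, 0, -0.571]],
    [0, [-349, -338, -60], [0, 0, -0.571]],
    [0, [-349, -338, -60], [0, 0, -0.571]],
    [0, [-349, -338, -60], [0, 0, -0.571]],
    [0, [-349, -338, -60], [0, 0, -0.571]],
    [0, [-349, -338, -60], [0, 0, -0.571]],
    [0, [-349, -338, -60], [0, 0, -0.571]],
    [0, [-349, -338, -60], [0, 0, -0.571]],
    [0, [-349, -338, -60], [0, 0, -0.571]],
    [0, [-349, -338, -60], [0, 0, -0.571]],
    [0, [-349, -338, -60], [0, 0, -0.571]],
    [0, [-349, -338, -60], [0, 0, -0.571]],
  ],
)

```text
time_s: 4.5
ee_pos: [429.9, 96.5, 218.3]
tool_rot: [1.0, -0.004, 0.0, 0.0]
wrist_force: [0.4, -1.0, -0.9]
opening: 29.8
grasp_force: 19.9
```

```bash
python3 - <<'E'
from m import *
wrist((440,96.5),7,24,90,'w2.png')
go(439.5,96.6,100,-0.6)
go(439.5,96.6,38,-0.6)
E
```

```text
n 4657 c [463.8  97. ] sz [73.6 99.6] ang 89.3 z [10.1 11.7 19.1] px 283 355 92 189
to (439.5, 96.6, 100, -0.6) shift [  9.5  -1.3 118. ] turn [ 0.001 -0.     0.   ] | at [430.   95.5 218. ] -0.6 t 4.55 F [-0.3 -0.2  0.4] op 29.9 g 19.9
to (439.5, 96.6, 38, -0.6) shift [  9.5  -1.3 180. ] turn [ 0.001 -0.     0.   ] | at [430.   95.5 218. ] -0.6 t 4.55 F [-0.3 -0.2  0.4] op 29.9 g 19.9
```

View pics/w2.png

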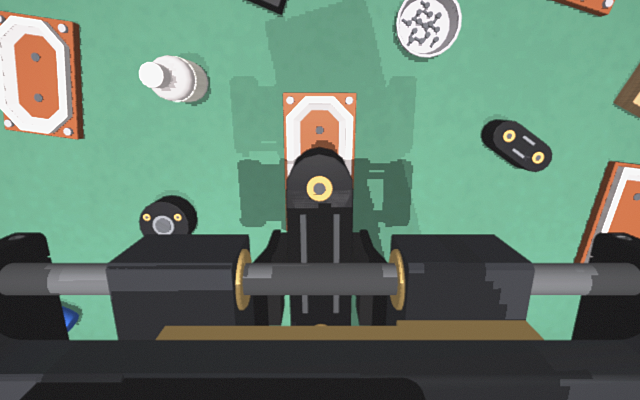

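The view shows the link centred at x=320 over the nest, whose far edge is at row 92. Cast to the world, that puts the nest centre at about (440,97). Lowering to release.

arm_command(
  rows=[
    [0, [10.3, -1, 50], [0, 0, 0]],
    [0, [10.3, -1, 100], [0, 0, 0]],
    [0, [10.3, -1, 145], [0, 0, 0]],
    [0, [10.3, -1, 168], [0, 0, 0]],
    [0, [10.3, -1, 175], [0, 0, 0]],
    [0, [10.3, -1, 179.5], [0, 0, 0]],
    [0, [10.3, -1, 179.5], [0, 0, 0]],
    [0, [10.3, -1, 179.5], [0, 0, 0]],
  ],
)

```text
time_s: 5.35
ee_pos: [441.3, 97.0, 39.8]
tool_rot: [1.0, -0.005, 0.001, -0.0]
wrist_force: [0.6, -0.1, -0.1]
opening: 30.0
grasp_force: 19.9
```

arm_command(
  rows=[
    [0.55, [0, 0, 0], [0, 0, 0]],
    [0.55, [0, 0, 0], [0, 0, 0]],
    [0.55, [0, 0, 0], [0, 0, 0]],
    [0.55, [0, 0, 0], [0, 0, 0]],
    [0.55, [0, 0, -50], [0, 0, 0]],
    [0.55, [0, 0, -100], [0, 0, 0]],
    [0.55, [0, 0, -150], [0, 0, 0]],
    [1, [0, 0, -180], [0, 0, 0]],
    [1, [0, 0, -180], [0, 0, 0]],
  ],
)

```text
time_s: 6.25
ee_pos: [442.5, 97.7, 223.2]
tool_rot: [1.0, -0.005, 0.004, -0.0]
wrist_force: [-0.2, 0.7, -0.8]
opening: 56.9
grasp_force: 0.0
```

```bash
python3 - <<'E'
from m import *
wrist((440,97),26,60,70)
go(461.3,-103.7,220,59)
E
```

```text
n 2884 c [440.9  97.3] sz [103.4  29.7] ang 0.2 z [37.9 38.9 39.9] px 305 335 129 231
to (461.3, -103.7, 220, 59) shift [ 22.  200.8   0.7] turn [ 0.002 -0.004 -1.04 ] | at [441.4  97.3 220.6] -0.6 t 6.3 F [ 0.3 -0.3 -0.9] op 60.2 g 0.0
```

Long link seated, with its top at about 38–39 mm. Next is the short link.

arm_command(
  rows=[
    [1, [22, 201, 0], [0, 0, -1.04]],
    [1, [22, 201, 0], [0, 0, -1.04]],
    [1, [22, 201, 0], [0, 0, -1.04]],
    [1, [22, 201, 0], [0, 0, -1.04]],
    [1, [22, 201, 0], [0, 0, -1.04]],
    [1, [22, 201, 0], [0, 0, -1.04]],
    [1, [22, 201, 0], [0, 0, -1.04]],
    [1, [22, 201, 0], [0, 0, -1.04]],
    [1, [22, 201, 0], [0, 0, -1.04]],
  ],
)

```text
time_s: 7.2
ee_pos: [459.5, -104.0, 217.0]
tool_rot: [0.87, 0.493, -0.001, -0.001]
wrist_force: [0.9, -0.0, 0.4]
opening: 87.1
grasp_force: 0.0
```

```bash
python3 - <<'E'
from m import *
rc=wrist((461,-104),18,60,50)
a=rc[2] if rc[1][0]>rc[1][1] else rc[2]-90
go(rc[0][0],rc[0][1],28,a)
E
```

```text
n 1780 c [ 460.4 -102.6] sz [67.5 29.9] ang 55.8 z [27.8 28.9 29.9] px 306 336 143 209
to (460.3731384277344, -102.64505004882812, 28, 55.8) shift [  1.7   0.3 189.3] turn [-0.002  0.001  0.055] | at [ 459.6 -104.   217.3] 58.9 t 7.25 F [-0.1 -0.3  0.3] op 86.6 g 0.0
```

arm_command(
  rows=[
    [1, [1.7, 0.3, 50], [0, 0, 0.055]],
    [1, [1.7, 0.3, 100], [0, 0, 0.055]],
    [1, [1.7, 0.3, 150], [0, 0, 0.055]],
    [1, [1.7, 0.3, 180], [0, 0, 0.055]],
    [1, [1.7, 0.3, 189], [0, 0, 0.055]],
    [0, [1.7, 0.3, 189], [0, 0, 0.055]],
    [0, [1.7, 0.3, 189], [0, 0, 0.055]],
    [0, [1.7, 0.3, 189], [0, 0, 0.055]],
    [0, [1.7, 0.3, 189], [0, 0, 0.055]],
    [0, [1.7, 0.3, 189], [0, 0, 0.055]],
    [0, [1.7, 0.3, 189], [0, 0, 0.055]],
    [0, [1.7, 0.3, 189], [0, 0, 0.055]],
  ],
)

```text
time_s: 8.45
ee_pos: [461.4, -102.9, 29.8]
tool_rot: [0.884, 0.468, 0.0, 0.0]
wrist_force: [-0.3, 0.2, -0.2]
opening: 38.8
grasp_force: 0.0
```

arm_command(
  rows=[
    [0, [0, 0, 0], [0, 0, 0]],
    [0, [0, 0, 0], [0, 0, 0]],
    [0, [0, 0, 0], [0, 0, 0]],
    [0, [0, 0, -50], [0, 0, 0]],
    [0, [0, 0, -100], [0, 0, 0]],
    [0, [0, 0, -150], [0, 0, 0]],
    [0, [0, 0, -190], [0, 0, 0]],
    [0, [0, 0, -190], [0, 0, 0]],
  ],
)

```text
time_s: 9.25
ee_pos: [464.1, -103.2, 225.3]
tool_rot: [0.884, 0.468, 0.003, 0.003]
wrist_force: [0.7, 0.6, -0.2]
opening: 30.0
grasp_force: 20.0
```

```bash
python3 - <<'E'
from m import *
go(510,375,220,-9)
E
```

```text
to (510, 375, 220, -9) shift [ 421.5 -230.5    4.6] turn [ 0.006 -0.008  1.132] | at [ 464.1 -103.2  225.3] 55.8 t 9.25 F [ 0.7  0.6 -0.2] op 30.0 g 20.0
```

arm_command(
  rows=[
    [0, [437, -199, 5], [0, 0, -2.01]],
    [0, [437, -199, 5], [0, 0, -2.01]],
    [0, [437, -199, 5], [0, 0, -2.01]],
    [0, [437, -199, 5], [0, 0, -2.01]],
    [0, [437, -199, 5], [0, 0, -2.01]],
    [0, [437, -199, 5], [0, 0, -2.01]],
    [0, [437, -199, 5], [0, 0, -2.01]],
    [0, [437, -199, 5], [0, 0, -2.01]],
    [0, [437, -199, 5], [0, 0, -2.01]],
    [0, [437, -199, 5], [0, 0, -2.01]],
    [0, [437, -199, 5], [0, 0, -2.01]],
    [0, [437, -199, 5], [0, 0, -2.01]],
  ],
)

```text
time_s: 10.45
ee_pos: [541.0, 372.0, 212.9]
tool_rot: [0.178, 0.984, -0.0, -0.001]
wrist_force: [1.0, -0.9, -1.0]
opening: 29.8
grasp_force: 20.0
```

arm_command(
  rows=[
    [0, [0, 0, 0], [0, 0, -0.26]],
    [0, [0, 0, 0], [0, 0, -0.26]],
    [0, [0, 0, 0], [0, 0, -0.26]],
  ],
)

```text
time_s: 10.75
ee_pos: [541.8, 370.3, 213.4]
tool_rot: [0.053, 0.999, -0.0, -0.001]
wrist_force: [0.0, 0.6, -0.7]
opening: 29.8
grasp_force: 20.0
```

```bash
python3 - <<'E'
from m import *
wrist((529.5,372),7,24,70,'w3.png')
go(529.5,372.2,40,171)
E
```

```text
n 5855 c [528.9 373.1] sz [ 73.6 110.5] ang 81.5 z [10.1 11.6 18.9] px 286 360 108 217
to (529.5, 372.2, 40, 171) shift [ 12.2   0.6 173.6] turn [-0.    -0.001  0.048] | at [541.8 370.3 213.5] 173.7 t 10.8 F [-0.2 -0.1 -1.2] op 29.9 g 20.0
```

View pics/w3.png

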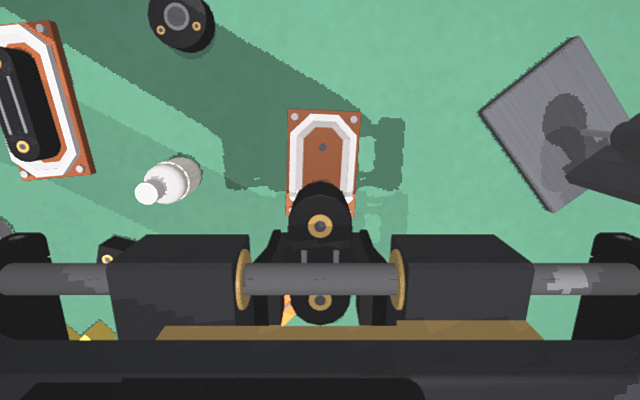

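The nest is at (323,165) in the picture and fully visible. It measures (528.9, 373.1) with yaw -8.5°, and the bottle and stand are clear.

arm_command(
  rows=[
    [0, [13, 1.4, 50], [0, 0, 0.038]],
    [0, [13, 1.4, 100], [0, 0, 0.038]],
    [0, [13, 1.4, 140], [0, 0, 0.038]],
    [0, [13, 1.4, 162], [0, 0, 0.038]],
    [0, [13, 1.4, 170], [0, 0, 0.038]],
    [0, [13, 1.4, 173.5], [0, 0, 0.038]],
    [0, [13, 1.4, 173.5], [0, 0, 0.038]],
    [0, [13, 1.4, 173.5], [0, 0, 0.038]],
  ],
)

```text
time_s: 11.6
ee_pos: [529.9, 374.0, 42.7]
tool_rot: [0.073, 0.997, 0.001, 0.001]
wrist_force: [-0.5, 0.1, 0.5]
opening: 29.9
grasp_force: 20.0
```

arm_command(
  rows=[
    [0.55, [0, 0, 0], [0, 0, 0]],
    [0.55, [0, 0, 0], [0, 0, 0]],
    [0.55, [0, 0, 0], [0, 0, 0]],
    [0.55, [0, 0, 0], [0, 0, 0]],
    [0.55, [0, 0, -50], [0, 0, 0]],
    [0.55, [0, 0, -100], [0, 0, 0]],
    [0.55, [0, 0, -150], [0, 0, 0]],
    [1, [0, 0, -180], [0, 0, 0]],
    [1, [0, 0, -180], [0, 0, 0]],
  ],
)

```text
time_s: 12.5
ee_pos: [530.4, 375.2, 226.6]
tool_rot: [0.072, 0.997, 0.002, 0.003]
wrist_force: [0.2, 0.7, -0.5]
opening: 57.0
grasp_force: 0.0
```

```bash
python3 - <<'E'
from m import *
wrist((529,373),26,60,50)
go(383.5,257,220,130)
E
```

```text
n 1812 c [529.3 374. ] sz [29.5 67.3] ang 81.3 z [37.8 38.9 39.9] px 303 332 143 210
to (383.5, 257, 220, 130) shift [ 127.9 -137.1    2.8] turn [0.004 0.002 0.728] | at [529.9 374.2 223.6] 171.7 t 12.55 F [-0.1  0.3 -0.2] op 60.4 g 0.0
```

arm_command(
  rows=[
    [1, [128, -137, 3], [0, 0, 0.728]],
    [1, [128, -137, 3], [0, 0, 0.728]],
    [1, [128, -137, 3], [0, 0, 0.728]],
    [1, [128, -137, 3], [0, 0, 0.728]],
    [1, [128, -137, 3], [0, 0, 0.728]],
    [1, [128, -137, 3], [0, 0, 0.728]],
    [1, [128, -137, 3], [0, 0, 0.728]],
    [1, [128, -137, 3], [0, 0, 0.728]],
  ],
)

```text
time_s: 13.35
ee_pos: [382.9, 256.5, 217.6]
tool_rot: [0.421, 0.907, 0.0, -0.001]
wrist_force: [-0.0, -0.4, -0.5]
opening: 87.3
grasp_force: 0.0
```

```bash
python3 - <<'E'
from m import *
rc=wrist((383.5,257),18,60,40)
go(*rc[0],28,130)
E
```

```text
n 2057 c [381.3 260.5] sz [50.4 51.2] ang 26.9 z [27.9 28.9 30.2] px 296 347 149 200
to (381.2970275878906, 260.54449462890625, 28, 130) shift [  3.7   1.5 189.6] turn [-0.001 -0.002  0.003] | at [382.9 256.6 217.6] 130.2 t 13.4 F [-0.7 -0.   0.6] op 87.0 g 0.0
```

arm_command(
  rows=[
    [1, [3, 1.5, 50], [0, 0, 0]],
    [1, [3, 1.5, 100], [0, 0, 0]],
    [1, [3, 1.5, 150], [0, 0, 0]],
    [1, [3, 1.5, 180], [0, 0, 0]],
    [1, [3, 1.5, 189], [0, 0, 0]],
    [1, [3, 1.5, 189], [0, 0, 0]],
    [0, [3, 1.5, 189], [0, 0, 0]],
    [0, [3, 1.5, 189], [0, 0, 0]],
    [0, [3, 1.5, 189], [0, 0, 0]],
    [0, [3, 1.5, 189], [0, 0, 0]],
    [0, [3, 1.5, 189], [0, 0, 0]],
    [0, [3, 1.5, 189], [0, 0, 0]],
  ],
)

```text
time_s: 14.6
ee_pos: [382.2, 259.5, 29.4]
tool_rot: [0.423, 0.906, 0.0, 0.0]
wrist_force: [0.3, -0.4, 3.3]
opening: 50.4
grasp_force: 20.0
```

arm_command(
  rows=[
    [0, [0, 0, 0], [0, 0, 0]],
    [0, [0, 0, 0], [0, 0, 0]],
    [0, [0, 0, -50], [0, 0, 0]],
    [0, [0, 0, -100], [0, 0, 0]],
    [0, [0, 0, -150], [0, 0, 0]],
    [0, [0, 0, -190], [0, 0, 0]],
    [0, [0, 0, -190], [0, 0, 0]],
  ],
)

```text
time_s: 15.3
ee_pos: [384.0, 261.2, 224.2]
tool_rot: [0.423, 0.906, 0.003, 0.003]
wrist_force: [-0.5, 0.8, -1.0]
opening: 50.3
grasp_force: 20.0
```

```bash
python3 - <<'E'
from m import *
go(640,-170,220,90)
E
```

```text
to (640, -170, 220, 90) shift [-494.9  -81.     5.1] turn [0.008 0.    0.698] | at [384.  261.2 224.2] 130.0 t 15.3 F [-0.5  0.8 -1. ] op 50.3 g 20.0
```

arm_command(
  rows=[
    [0, [-495, -81, 5], [0, 0, 0.698]],
    [0, [-495, -81, 5], [0, 0, 0.698]],
    [0, [-495, -81, 5], [0, 0, 0.698]],
    [0, [-495, -81, 5], [0, 0, 0.698]],
    [0, [-495, -81, 5], [0, 0, 0.698]],
    [0, [-495, -81, 5], [0, 0, 0.698]],
    [0, [-495, -81, 5], [0, 0, 0.698]],
    [0, [-495, -81, 5], [0, 0, 0.698]],
    [0, [-495, -81, 5], [0, 0, 0.698]],
    [0, [-495, -81, 5], [0, 0, 0.698]],
    [0, [-495, -81, 5], [0, 0, 0.698]],
    [0, [-495, -81, 5], [0, 0, 0.698]],
  ],
)

```text
time_s: 16.5
ee_pos: [637.7, -173.1, 212.0]
tool_rot: [0.708, 0.706, -0.0, -0.001]
wrist_force: [0.1, 0.9, -0.3]
opening: 50.2
grasp_force: 20.0
```

arm_command(
  rows=[
    [0, [0, 0, 0], [0, 0, 0]],
    [0, [0, 0, 0], [0, 0, 0]],
  ],
)

```text
time_s: 16.7
ee_pos: [637.8, -170.1, 214.1]
tool_rot: [0.706, 0.708, 0.0, -0.0]
wrist_force: [1.1, 0.1, -0.5]
opening: 50.6
grasp_force: 20.0
```

```bash
python3 - <<'E'
from m import *
wrist((640,-143.7),7,24,70,'w4.png')
go(640,-143.5,40,90)
E
```

```text
n 8514 c [ 640.  -143.4] sz [95.3 95.8] ang 73.8 z [10.1 11.5 18.9] px 267 381 91 205
to (640, -143.5, 40, 90) shift [ 26.7   2.2 174.4] turn [ 0.    -0.     0.002] | at [ 637.8 -170.3  214.3] 90.1 t 16.75 F [-0.  -0.4 -0.9] op 50.3 g 20.0
```

View pics/w4.png

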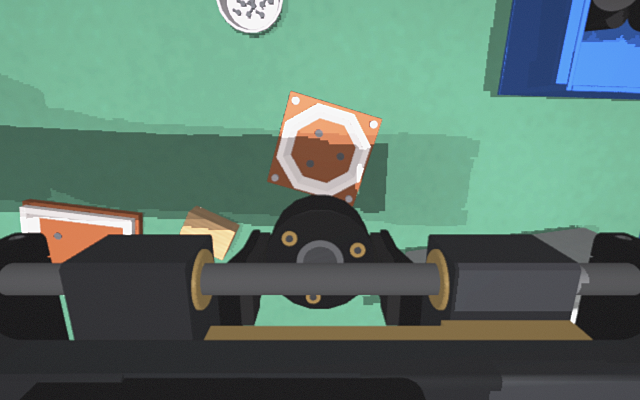

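The cap hangs at (321,258) and its nest is fully visible at (324,148). That puts the nest at (640,-143.4).

arm_command(
  rows=[
    [0, [25.5, 2.2, 50], [0, 0, 0]],
    [0, [25.5, 2.2, 100], [0, 0, 0]],
    [0, [25.5, 2.2, 140], [0, 0, 0]],
    [0, [25.5, 2.2, 162], [0, 0, 0]],
    [0, [25.5, 2.2, 170], [0, 0, 0]],
    [0, [25.5, 2.2, 174], [0, 0, 0]],
    [0, [25.5, 2.2, 174], [0, 0, 0]],
    [0, [25.5, 2.2, 174], [0, 0, 0]],
    [0, [25.5, 2.2, 174], [0, 0, 0]],
  ],
)

```text
time_s: 17.65
ee_pos: [641.2, -146.5, 41.7]
tool_rot: [0.707, 0.707, 0.001, 0.001]
wrist_force: [0.9, 0.1, 0.7]
opening: 50.7
grasp_force: 20.0
```

arm_command(
  rows=[
    [0.8, [0, 0, 0], [0, 0, 0]],
    [0.8, [0, 0, 0], [0, 0, 0]],
    [0.8, [0, 0, 0], [0, 0, 0]],
    [0.8, [0, 0, 0], [0, 0, 0]],
    [0.8, [0, 0, -50], [0, 0, 0]],
    [0.8, [0, 0, -100], [0, 0, 0]],
    [0.8, [0, 0, -150], [0, 0, 0]],
    [1, [0, 0, -180], [0, 0, 0]],
    [1, [0, 0, -180], [0, 0, 0]],
  ],
)

```text
time_s: 18.55
ee_pos: [642.6, -146.4, 225.9]
tool_rot: [0.707, 0.707, 0.002, 0.004]
wrist_force: [1.4, -0.2, 0.1]
opening: 79.1
grasp_force: 0.0
```

```bash
python3 - <<'E'
from m import *
wrist((640,-143.5),26,60,50)
a=np.radians(-21);R=np.array([[np.cos(a),-np.sin(a)],[np.sin(a),np.cos(a)]])
g=np.array([634.2,145.5])+R@[10,18];print(g)
go(*g,220,-21)
E
```

```text
n 2086 c [ 640.3 -145.2] sz [51.1 50.7] ang 0.3 z [37.9 39.  40.1] px 291 342 151 202
[649.98642736 158.72076818]
to (np.float64(649.9864273567874), np.float64(158.72076818149662), 220, 159) shift [305.1   8.5   2.5] turn [ 0.003  0.004 -1.204] | at [ 641.4 -146.3  222.8] 90.0 t 18.6 F [-0.5  0.6 -1. ] op 82.2 g 0.0
```

Cap seated. The elbow comes next.

arm_command(
  rows=[
    [0.65, [305, 8.5, 2.5], [0, 0, -1.204]],
    [0.65, [305, 8.5, 2.5], [0, 0, -1.204]],
    [0.65, [305, 8.5, 2.5], [0, 0, -1.204]],
    [0.65, [305, 8.5, 2.5], [0, 0, -1.204]],
    [0.65, [305, 8.5, 2.5], [0, 0, -1.204]],
    [0.65, [305, 8.5, 2.5], [0, 0, -1.204]],
    [0.65, [305, 8.5, 2.5], [0, 0, -1.204]],
    [0.65, [305, 8.5, 2.5], [0, 0, -1.204]],
    [0.65, [305, 8.5, 2.5], [0, 0, -1.204]],
    [0.65, [305, 8.5, 2.5], [0, 0, -1.204]],
    [0.65, [305, 8.5, 2.5], [0, 0, -1.204]],
  ],
)

```text
time_s: 19.7
ee_pos: [648.7, 157.9, 216.9]
tool_rot: [0.185, 0.983, -0.0, -0.0]
wrist_force: [0.7, 0.0, -0.8]
opening: 56.2
grasp_force: 0.0
```

```bash
python3 - <<'E'
from m import *
rc=wrist((634,146),18,60,52,'w5.png')
y=rc[2] if rc[1][0]>rc[1][1] else rc[2]-90
a=np.radians(y);R=np.array([[np.cos(a),-np.sin(a)],[np.sin(a),np.cos(a)]])
g=np.array(rc[0])+R@[10,18];print(g,y)
go(*g,28.5,y)
E
```

```text
n 3277 c [633.5 146.8] sz [63.7 79.5] ang 67.8 z [27.8 28.9 29.9] px 272 337 129 208
[649.49988698 159.68453079] -22.15056610107422
to (np.float64(649.4998869818954), np.float64(159.68453078590053), 28.5, 157.8) shift [ -0.2   1.9 188.7] turn [-0.    -0.     0.016] | at [648.7 158.  217.2] 158.8 t 19.75 F [-0.2  0.2 -0.1] op 56.5 g 0.0
```

View pics/w5.png

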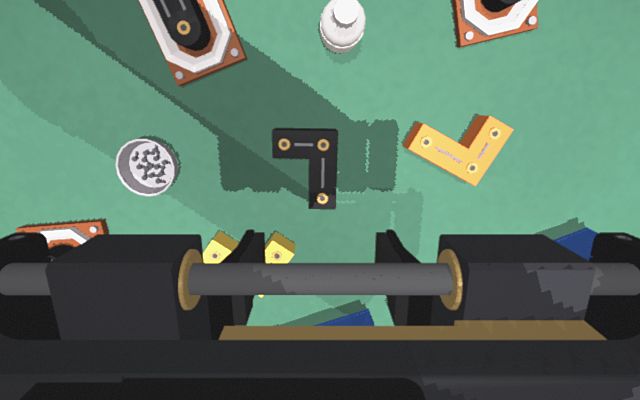

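The elbow is at (272–337, 129–208), with its long leg upright at x≈323. The look-alikes at (404,148) and (277,245) are clear of the jaws.

arm_command(
  rows=[
    [0.65, [0, 1.9, 50], [0, 0, 0.016]],
    [0.65, [0, 1.9, 100], [0, 0, 0.016]],
    [0.65, [0, 1.9, 150], [0, 0, 0.016]],
    [0.65, [0, 1.9, 180], [0, 0, 0.016]],
    [0.65, [0, 1.9, 188.5], [0, 0, 0.016]],
    [0.65, [0, 1.9, 188.5], [0, 0, 0.016]],
    [0, [0, 1.9, 188.5], [0, 0, 0.016]],
    [0, [0, 1.9, 188.5], [0, 0, 0.016]],
    [0, [0, 1.9, 188.5], [0, 0, 0.016]],
    [0, [0, 1.9, 188.5], [0, 0, 0.016]],
    [0, [0, 1.9, 188.5], [0, 0, 0.016]],
    [0, [0, 1.9, 188.5], [0, 0, 0.016]],
  ],
)

```text
time_s: 20.95
ee_pos: [649.8, 160.5, 29.9]
tool_rot: [0.19, 0.982, 0.0, 0.0]
wrist_force: [-2.5, -0.9, 5.5]
opening: 28.1
grasp_force: 20.0
```

arm_command(
  rows=[
    [0, [0, 0, 0], [0, 0, 0]],
    [0, [0, 0, -50], [0, 0, 0]],
    [0, [0, 0, -100], [0, 0, 0]],
    [0, [0, 0, -150], [0, 0, 0]],
    [0, [0, 0, -190], [0, 0, 0]],
    [0, [0, 0, -190], [0, 0, 0]],
  ],
  squeeze=25,
)

```text
time_s: 21.55
ee_pos: [651.6, 162.0, 225.8]
tool_rot: [0.19, 0.982, 0.002, 0.004]
wrist_force: [1.4, 1.7, -0.4]
opening: 27.8
grasp_force: 25.0
```

```bash
python3 - <<'E'
from m import *
go(420,-248,225,172.5)
E
```

```text
to (420, -248, 225, 172.5) shift [  61.7 -466.8   -2.3] turn [ 0.005  0.008 -0.252] | at [651.6 162.  225.8] 158.1 t 21.55 F [ 1.4  1.7 -0.4] op 27.8 g 25.0
```

arm_command(
  rows=[
    [0, [43, -474, -2], [0, 0, -0.252]],
    [0, [43, -474, -2], [0, 0, -0.252]],
    [0, [43, -474, -2], [0, 0, -0.252]],
    [0, [43, -474, -2], [0, 0, -0.252]],
    [0, [43, -474, -2], [0, 0, -0.252]],
    [0, [43, -474, -2], [0, 0, -0.252]],
    [0, [43, -474, -2], [0, 0, -0.252]],
    [0, [43, -474, -2], [0, 0, -0.252]],
    [0, [43, -474, -2], [0, 0, -0.252]],
    [0, [43, -474, -2], [0, 0, -0.252]],
    [0, [43, -474, -2], [0, 0, -0.252]],
    [0, [43, -474, -2], [0, 0, -0.252]],
  ],
)

```text
time_s: 22.75
ee_pos: [432.1, -263.1, 220.5]
tool_rot: [0.066, 0.998, 0.0, -0.0]
wrist_force: [1.1, 0.8, -0.4]
opening: 27.5
grasp_force: 25.0
```

arm_command(
  rows=[
    [0, [0, 0, 0], [0, 0, 0]],
    [0, [0, 0, 0], [0, 0, 0]],
  ],
)

```text
time_s: 22.95
ee_pos: [433.2, -261.8, 220.9]
tool_rot: [0.064, 0.998, 0.0, 0.0]
wrist_force: [-0.6, -0.6, -0.1]
opening: 27.8
grasp_force: 25.0
```

```bash
python3 - <<'E'
from m import *
rc=wrist((374,-258.5),7,24,85,'w6.png')
def R(y): a=np.radians(y);return np.array([[np.cos(a),-np.sin(a)],[np.sin(a),np.cos(a)]])
off=R(22.15)@(np.array([649.8,160.5])-[633.5,146.8]);print('grip in elbow',off)
y=rc[2]-90 if rc[1][0]<rc[1][1] else rc[2]
g=np.array(rc[0])+R(y)@off;print(g,y); go(*g,40.5,y)
g=np.array([374,-258.4])+R(-7.3)@off;print(g); go(*g,40.5,-7.3)
E
```

```text
n 10891 c [ 372.9 -258.6] sz [107.6 122.3] ang 82.6 z [10.1 11.5 18.9] px 261 370 53 176
grip in elbow [ 9.9317118  18.83457196]
[ 385.14437908 -241.17384687] -7.3925933837890625
to (np.float64(385.1443790765878), np.float64(-241.1738468741823), 40.5, 172.6) shift [ 50.3  14.4 180.5] turn [0. 0. 0.] | at [ 433.1 -261.9  221. ] 172.6 t 23.0 F [0.1 0.1 0. ] op 27.5 g 25.0
[ 386.24441725 -240.98006182]
to (np.float64(386.2444172509535), np.float64(-240.98006182030053), 40.5, 172.7) shift [ 49.2  14.7 180.5] turn [ 0.     0.    -0.001] | at [ 433.1 -261.9  221. ] 172.6 t 23.0 F [0.1 0.1 0. ] op 27.5 g 25.0
```

View pics/w6.png

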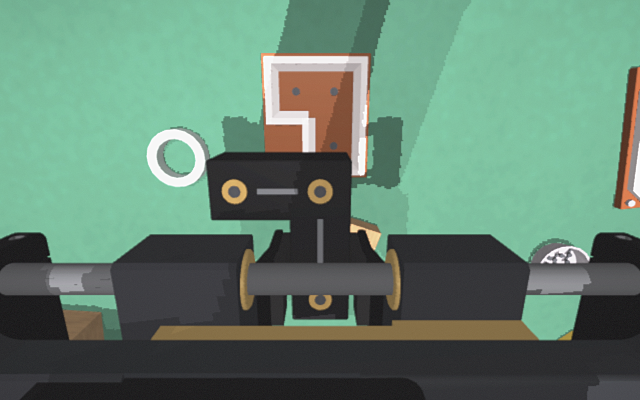

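The held elbow matches its nest in orientation. The nest spans (261–370, 53–176), centred at (373,-258.6) with yaw -7.4°.

arm_command(
  rows=[
    [0, [25, 7, 25], [0, 0, 0]],
    [0, [50, 13.7, 60], [0, 0, 0]],
    [0, [50, 13.7, 105], [0, 0, 0]],
    [0, [50, 13.7, 145], [0, 0, 0]],
    [0, [50, 13.7, 165], [0, 0, 0]],
    [0, [50, 13.7, 165], [0, 0, 0]],
    [0, [50, 13.7, 165], [0, 0, 0]],
  ],
)

```text
time_s: 23.7
ee_pos: [385.4, -242.6, 56.6]
tool_rot: [0.065, 0.998, 0.0, 0.0]
wrist_force: [0.4, -0.3, -0.2]
opening: 27.5
grasp_force: 25.0
```

```bash
python3 - <<'E'
from m import *
go(385.3,-242,40.3,172.6)
E
```

```text
to (385.3, -242, 40.3, 172.6) shift [ 0.2  0.6 16.3] turn [ 0.001  0.    -0.   ] | at [ 385.4 -242.6   56.6] 172.6 t 23.7 F [ 0.4 -0.3 -0.2] op 27.5 g 25.0
```

arm_command(
  rows=[
    [0, [0.2, 0.6, 8], [0, 0, 0]],
    [0, [0.2, 0.6, 14], [0, 0, 0]],
    [0, [0.2, 0.6, 16.3], [0, 0, 0]],
    [0, [0.2, 0.6, 16.3], [0, 0, 0]],
    [0, [0.2, 0.6, 16.3], [0, 0, 0]],
    [0.55, [0.2, 0.6, 16.3], [0, 0, 0]],
    [0.55, [0.2, 0.6, 16.3], [0, 0, 0]],
    [0.55, [0.2, 0.6, 16.3], [0, 0, 0]],
    [0.55, [0.2, 0.6, 16.3], [0, 0, 0]],
    [0.55, [0.2, 0.6, -40], [0, 0, 0]],
    [0.55, [0.2, 0.6, -90], [0, 0, 0]],
    [0.55, [0.2, 0.6, -140], [0, 0, 0]],
  ],
)

```text
time_s: 24.9
ee_pos: [384.3, -241.9, 191.5]
tool_rot: [0.065, 0.998, 0.0, -0.0]
wrist_force: [1.4, -0.8, 0.4]
opening: 47.6
grasp_force: 0.0
```

arm_command(
  rows=[
    [1, [-50, 0, -30], [0, 0, 0]],
    [1, [-100, 0, -30], [0, 0, 0]],
    [1, [-100, 0, -30], [0, 0, 0]],
  ],
)

```text
time_s: 25.2
ee_pos: [487.9, -255.8, 220.1]
tool_rot: [0.065, 0.998, 0.001, 0.002]
wrist_force: [1.1, 0.3, -1.2]
opening: 64.0
grasp_force: 0.0
```

```bash
python3 - <<'E'
from m import *
wrist((373,-258.5),26,60,65,'w7.png')
go(450,-250,220)
c=cam('top')
cv2.imwrite('pics/t7.png',cv2.resize(c['frame'][120:290,140:480,::-1],None,fx=2.3,fy=2.3,interpolation=cv2.INTER_CUBIC))
for n,s,r in(('long',(440,97),60),('short',(529,373.1),45),('cap',(640,-143.4),38),('elbow',(373,-258.5),55)):
    p,rc,k=meas(c,s,'',29,60,r);print(n,np.round(rc[0],1),np.round(rc[1],1),round(rc[2],1),np.median(p[:,2]))
E
```

```text
n 4521 c [ 372.4 -259.6] sz [63.6 80. ] ang 83.2 z [37.7 38.9 39.9] px 261 334 7 102
to (450, -250, 220, np.float64(172.6)) shift [37.   0.4 -0.7] turn [0.003 0.001 0.   ] | at [ 486.6 -255.2  219.4] 172.6 t 25.25 F [ 0.   0.1 -0.5] op 68.4 g 0.0
long [439.3  96.7] [101.4  29.1] 0.8 37.198259292963705
short [528.4 373.7] [30.6 66.4] 83.0 36.50228334891037
cap [ 639.2 -143.9] [49.  51.3] 89.1 37.515830869639885
elbow [ 372.3 -258.6] [64.4 80.2] 83.2 37.65421821741203
```

View pics/w7.png

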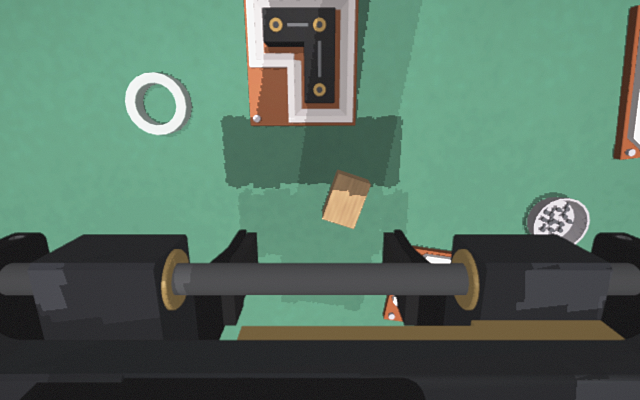

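View pics/t7.png

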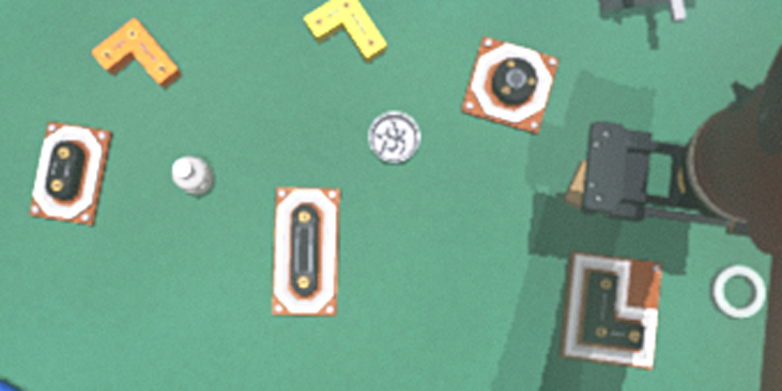

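All four parts sit level in their nests, with tops at about 38 mm: elbow at (290,55) in the wrist view; short (65,170), long (305,250) and cap (515,80) in the top view. The bottle (193,175) is standing, the dish (395,137) has not moved, and the arm is clear.

```bash
python3 -c "
from h import *
print(job.close_job())"
```

```text
the job is handed in; nothing more can be done
None
```

All four parts are seated flat in their own nests and released, the dish and bottle were left standing where they were, and the job was handed in at about 25 s of the 102 s allowed; no verdict came back.

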